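# Lever open the back of a clock with a case knife

## Robot

A 6-joint arm with a two-finger parallel gripper is mounted at the origin on the work surface. World frame = base frame: x ahead of the robot, y to its left, z up, the work surface at z = 0. Lengths are in mm, angles in degrees, forces in N, time in s.
With the tool pointing down it reaches from about 350 to 850 mm from the base axis. Payload 8.1 kg.
Tool frame: the origin (TCP) lies between the finger pads; the fingertips stand 22 mm ahead of it and the grasp point (between the pads) lies 3 mm ahead of it (r.nose_length is the z of the fingertips in the tool frame, in mm); z points along the fingers, x is the direction in which the jaws open and shut, and the axes are right-handed (so a half turn about z gives the same grasp; the last joint's range is limited). The gripper opens to 85 mm and grips with 20 to 120 N. Pads are 22 mm wide; open, the fingers measure 114 mm over their backs; the gripper's body (76 mm by 85 mm) begins 54 mm behind the grasp point. The pads swing forward as they close: fully open they stand 13 mm farther back than shut.
Start: joints at [64.435, 7.471, 85.268, -0, 87.261, -4.893], TCP at [211.793, 561.382, 253.292] pointing down, gripper open.
Joint ranges: [-169.43, 169.43], [-51.17, 129.36], [1.28, 143.12], [-76.62, 256.62], [0, 156.53], [-152.29, 152.29]. Speed limits (degrees/s): [136.94, 136.94, 159.86, 180, 180, 180].

## Interface

Orientations are given as [roll, pitch, yaw] about the fixed x, y, z axes, in that order (R = Rz(yaw) Ry(pitch) Rx(roll)).
In Python, from bench import r gives the robot as it stands.
- The arm moves only by the shell command python3 -m jog 'ROWS' [FORCE]. ROWS is JSON, a list of rows, each a list of 5 numbers: the shift along the tool's x, y, z in m, then the turn about the tool's z in degrees, then the opening in per cent of the stroke, from 0 (shut) to 100 (fully open). A call has 1 to 8 rows; each row is the pose to reach, as a shift and turn from the pose measured when the call began, along the tool's axes at that moment; what a row does not reach only later rows make up. A row lasts 1/10 s, in which the tool goes at most 50 mm and 8.59 degrees, less where a joint would pass 70% of its speed; a pose out of reach is approached as far as the arm can. A call with a gripper value outside its range is refused whole. The fingers move at their own pace and stop on an object; FORCE is the grip in N (left out, the last holds). Time passes only in rows, so rows that repeat a pose let the fingers close. It gives the time, the measured TCP pose, the force and the opening at its end, in the units of the state.
- r.sense(): the state, without advancing time (a new reading comes with each control period).
- r.snapshot(name): name is "scene" or "top" or "wrist"; returns a dict with "image" (480x640x3 uint8, red, green, blue), "K" (3x3 intrinsics, pixels), "distortion" ([k1, k2, p1, p2, k3] as OpenCV has them; the pictures are not rectified), "T" (4x4, takes a point from camera to world coordinates); the wrist camera has in their place "tool_from_camera" (4x4, takes a point from camera to tool coordinates, whose origin is the TCP and whose axes are the tool frame's). Camera axes: x right, y down, z forward; pixel columns grow to the right and rows downward; lengths in mm; the calibration is good to about 2 mm. A picture is of the moment at which its call begins: read the wrist's pose just before it. There is no depth.
- r.hand_in(): hands the job in, once; it reports no verdict.
Trained networks look in a picture, given as the dict that the camera call returned (one of the last four; its "shot" number tells which), for a name from the list of things; names that differ only in an ending like _2 or _b are one class to them, and where a whole thing is asked for, a point or a joint stands for the part that bears it (a point fixed in the world has none). Each returns a list of dicts, best first, with "conf" (0 to 1); they miss things now and then, are a little off and sometimes report something else, mostly with a low value. They report only what shows in the picture. A call takes as long as a camera call. They do not tell look-alikes from the thing itself.
- r.search_frame(picture, label): "bbox" ([left, top, right, bottom] in pixels, round what is visible of it).
- r.pinpoint(picture, label): "uv" ([column, row] in pixels: a listed point, or the origin of a listed thing).
The state is a dict: "time": time; "joint_pos": joint angles; "qd": joint speeds; "joint_efforts": joint torques, N m; "tool_pos": TCP position; "tcp_rot": TCP orientation; "ft_force": force on the tool from outside, world axes, zero at the start; "wrist_torque": the same for the moment, N m; "finger_gap": finger opening in mm.
Only numpy, scipy, OpenCV 4.12 (cv2) and the standard library are available. Lean on these libraries where they do the work, as an engineer would, in place of code of your own. Each camera call takes 0.05 s, during which the arm holds its last target. There are 200 camera calls.

## Task

Open the back of the clock for servicing: draw the flat-handled case knife out of its upright stand, lay it down flat on the rubber mat and let go, then take it up again level, slide its blade into the slot under the free edge of the clock's back cover and lever the cover up until it stands upright. Touch the cover only with the knife, keep the blade from pressing on the brass movement inside, and do not shove the other things on the bench about. Finish by laying the knife flat on the mat again, leaving the cover standing open.

Things in the scene. Friction and masses are not known exactly. Their poses are not given: they have to be found in the camera images.
- knife: case knife 170 mm long: flat black handle 100 long, 28 wide, 20 thick, then a steel blade 70 long, 16 wide, 3 thick, on the handle's centre line. Origin: middle of the handle; x axis to the blade tip, y across the width, z through the thickness. Starts upright in its stand, blade down, handle top 175 mm above the bench, 75 mm of handle showing.
- knife_tip (a point): middle of the end of the knife's blade, 120 mm from the knife's origin along its x axis
- knife_stand: fixed wooden block 52 x 60 x 100 mm high, with the knife's pocket in its top: the upper 25 mm of the pocket take the lower end of the handle, a narrower slot below takes the blade. Lift the knife straight up at least 100 mm to clear it. Origin at the centre of its underside.
- mat: fixed grey rubber mat on the bench, 240 (its x) x 170 (its y) x 3 mm thick, origin at the centre of its underside
- clock: clock lying face down in a fixed holder: wooden case 130 (x) x 140 (y) x 50 mm high, 168 over the holder jaws. Origin: centre of its underside. Pry slot on its -x side, hinge on +x. A ledge 41 mm above the bench, 65 to 53 mm from the origin, lies in front of the cover's free edge; above its level the slot, 9 mm high, 60 wide (about y = 0), leads 8 mm through the wall into the hollow case.
- cover (a joint): opening angle of the clock's back cover in rad: 0 shut (level), 1.57 upright, stop at 1.75; the hinge is stiff enough that the cover stays where it is left
- cover_edge (a point): middle of the lower edge of the cover's free side, 53 mm from the clock's origin towards its -x and 50 mm above the bench when shut; the aluminium cover is 108 mm from hinge to free edge, 138 mm wide and 4 mm thick
- cover_hinge (a point): middle of the cover's hinge line (which runs along the clock's y), 55 mm from the clock's origin towards its +x and 50 mm above the bench
- movement: brass clockwork fixed inside the case, 65 x 90 mm, its top 36 mm above the bench, its near side about 34 mm inside the cover's free edge; origin at the centre of its underside
- driver: bystander: stubby screwdriver with a round black handle (21 mm thick), upright in its own stand, top 120 mm above the bench; origin at the lower end of its handle
- driver_stand: fixed wooden block 52 x 60 x 70 mm high that holds the screwdriver; origin at the centre of its underside
- jar: bystander: small glass jar, 56 mm across, 75 mm high; origin at the centre of its underside
- loupe: bystander: black eye loupe, 38 mm across, 35 mm high; origin at the centre of its underside
- parts_tray: bystander: yellow parts tray 100 x 130 x 30 mm; origin at the centre of its underside
There are look-alikes about, which are no part of the job. There is more than one size of the clock; the job needs the larger.

How it is judged:
By the outcome, as a careful person would: the job done as asked, in the order asked, and still so for the second after the job is handed in, with the robot touching nothing.
It also fails if it takes over 72 s, if anything falls off the work surface, if the arm or the gripper's body presses on something with over 40 N, if the wrist force passes 120 N, or if a joint passes its speed limit or range.

## Working session

There is one attempt and no reset: what is moved stays moved. The work goes in short steps, Python scripts to look and compute and a shell command to move; the robot and the scene stay as the last step left them, time stands still between calls to the robot, and variables do not carry over. Pictures are saved under pics/ and viewed, about 8 in all and at most 12, crops included, and the job is handed in when it is done.

```bash
mkdir -p pics; ls; cat > h.py <<'E'
import numpy as np, cv2
from scipy.spatial.transform import Rotation as R
from bench import r
def tool():
    s=r.sense(); T=np.eye(4); T[:3,:3]=R.from_euler('xyz',s['tcp_rot'],degrees=True).as_matrix(); T[:3,3]=s['tool_pos']; return T
def snap(n,f=None):
    T=tool() if n=='wrist' else None
    p=r.snapshot(n)
    p['W']=T@np.array(p['tool_from_camera']) if n=='wrist' else np.array(p['T'])
    if f: cv2.imwrite('pics/'+f,p['image'][:,:,::-1])
    return p
def ray(p,uv):
    x=cv2.undistortPoints(np.array([[uv]],float),np.array(p['K']),np.array(p['distortion']))[0,0]
    return p['W'][:3,3],p['W'][:3,:3]@np.array([x[0],x[1],1])
def at(p,uv,z):
    o,d=ray(p,uv); return (o+d*(z-o[2])/d[2]).round(1)
def proj(p,X):
    V=np.linalg.inv(p['W']); rv=cv2.Rodrigues(V[:3,:3])[0]
    return cv2.projectPoints(np.array(X,float).reshape(-1,1,3),rv,V[:3,3],np.array(p['K']),np.array(p['distortion']))[0][:,0].round(1)
E
cat > a.py <<'E'
from h import *
Z={'knife':125,'knife_stand':0,'mat':0,'clock':0,'cover_edge':50,'cover_hinge':50,'movement':0,'driver':70,'driver_stand':0,'jar':0,'loupe':0,'parts_tray':0}
for n in ('top','scene'):
    p=snap(n,n+'0.png'); print(n,'cam',p['W'][:3,3].round())
    for l,z in Z.items():
        print(l,[(round(d['conf'],2),np.round(d['uv']).tolist(),at(p,d['uv'],z)[:2].tolist()) for d in r.pinpoint(p,l)])
print(r.sense())
E
python3 a.py
```

```text
pics
top cam [351.  26. 954.]
knife [(0.89, [517.0, 268.0], [514.3, -327.6])]
knife_stand [(0.91, [494.0, 276.0], [517.0, -331.2])]
mat [(0.69, [370.0, 248.0], [556.8, -54.6]), (0.55, [471.0, 244.0], [586.2, -280.5])]
clock [(0.94, [278.0, 157.0], [755.1, 171.0]), (0.91, [257.0, 242.0], [549.2, 196.1])]
cover_edge [(0.87, [274.0, 254.0], [517.3, 148.0]), (0.79, [284.0, 168.0], [710.3, 148.8])]
cover_hinge [(0.89, [238.0, 223.0], [576.7, 232.8]), (0.77, [264.0, 143.0], [765.7, 198.1])]
movement []
driver [(0.58, [428.0, 169.0], [726.2, -162.6]), (0.48, [480.0, 237.0], [584.5, -275.5])]
driver_stand [(0.66, [472.0, 242.0], [590.4, -281.5])]
jar [(0.68, [353.0, 170.0], [736.9, -6.3])]
loupe [(0.73, [150.0, 320.0], [359.4, 406.6]), (0.29, [475.0, 242.0], [590.7, -288.0])]
parts_tray [(0.59, [428.0, 167.0], [759.8, -177.4])]
scene cam [1243.  162.  703.]
knife [(0.57, [148.0, 195.0], [509.4, -329.1])]
knife_stand [(0.92, [160.0, 241.0], [508.9, -327.1])]
mat [(0.87, [278.0, 273.0], [549.0, -44.7])]
clock [(0.83, [391.0, 292.0], [550.8, 191.6]), (0.8, [368.0, 371.0], [747.5, 169.2])]
cover
[... 568 characters left out ...]
.0, 340.0], [755.5, -175.4])]
{'time': 1.3, 'joint_pos': array([ 6.44375222e+01,  7.47280465e+00,  8.52680378e+01,  1.06731518e-04,
        8.72613981e+01, -4.89365773e+00]), 'qd': array([ 0.00318644, -0.02491135,  0.09250278,  0.01758416, -0.00243636,
        0.08000343]), 'joint_efforts': array([ 9.59205572e-04, -5.69318712e+01, -5.00853074e+01, -1.44336100e-04,
        1.71420812e-03, -6.61443465e-06]), 'tool_pos': array([211.76379881, 561.38765807, 253.27284448]), 'tcp_rot': array([-1.79999703e+02,  2.22327442e-03,  6.93311748e+01]), 'ft_force': array([-0.72638219,  0.61953969,  0.55819479]), 'wrist_torque': array([ 0.02327039, -0.01319335, -0.00901177]), 'finger_gap': 85.49696719304704}
```

View pics/top0.png

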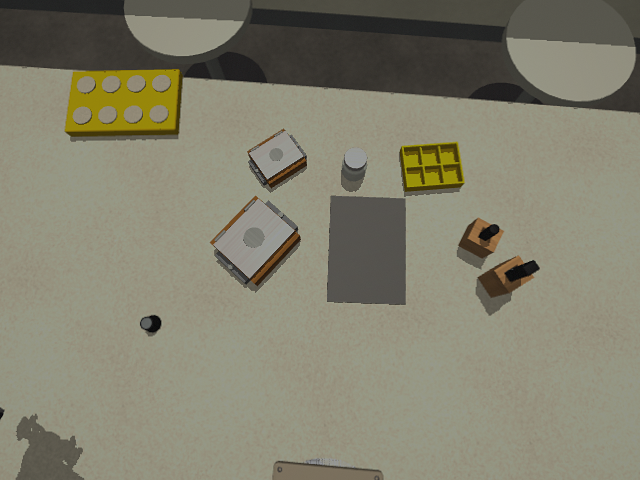

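View pics/scene0.png

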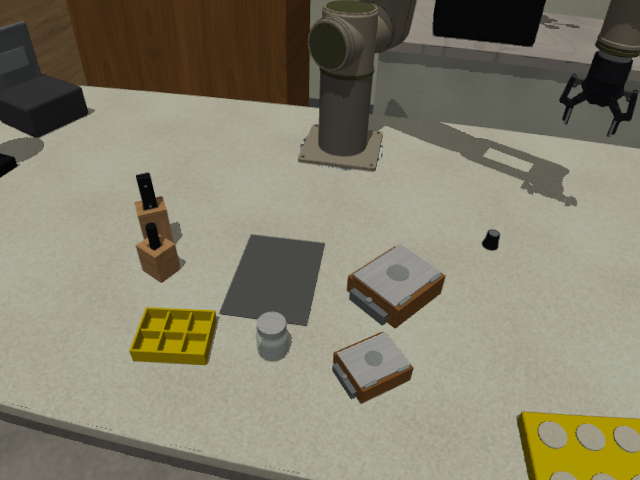

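top0: the knife is upright in the taller stand at (522,269). The driver look-alike is at (487,233), the mat spans (330-405, 197-303), the larger clock is at (256,240) and the smaller one at (277,157). scene0 agrees, and shows the slot/jaw side of the big clock facing the mat. Moving above the stand.

```bash
python3 -m jog '[[-0.72,0.558,-0.097,102,100],[-0.72,0.558,-0.097,102,100],[-0.72,0.558,-0.097,102,100],[-0.72,0.558,-0.097,102,100],[-0.72,0.558,-0.097,102,100],[-0.72,0.558,-0.097,102,100],[-0.72,0.558,-0.097,102,100],[-0.72,0.558,-0.097,102,100]]'
cat >> h.py <<'E'
def to(X,yaw=None):
    T=tool(); d=T[:3,:3].T@(np.array(X)-T[:3,3]); y=r.sense()['tcp_rot'][2]
    t=0 if yaw is None else (y-yaw+180)%360-180
    print('shift',(d/1000).round(4),'turn',round(t,2))
E
python3 -c "
from h import *
to([480,-310,350],-33)
print(snap('wrist')['tool_from_camera'])"
```

```text
time: 2.1
tool_pos: [328.8, 179.5, 296.1]
tcp_rot: [-180.0, -0.1, 0.3]
ft_force: [0.9, 0.2, -0.7]
finger_gap: 85.5
shift [ 0.149   0.4901 -0.0539] turn 33.26
[[ 9.99999362e-01 -1.12837282e-03 -6.09553255e-05  7.93443834e-01]
 [ 1.09207620e-03  9.51155455e-01  3.08710393e-01 -7.89226545e+01]
 [-2.90362426e-04 -3.08710263e-01  9.51156080e-01 -1.20966009e+02]
 [ 0.00000000e+00  0.00000000e+00  0.00000000e+00  1.00000000e+00]]
```

```bash
python3 -m jog '[[0.149,0.49,-0.054,33,100],[0.149,0.49,-0.054,33,100],[0.149,0.49,-0.054,33,100],[0.149,0.49,-0.054,33,100],[0.149,0.49,-0.054,33,100],[0.149,0.49,-0.054,33,100],[0.149,0.49,-0.054,33,100],[0.149,0.49,-0.054,33,100]]'
cat > b.py <<'E'
from h import *
import time
p=snap('wrist','w1.png'); print(p['W'][:3,3].round(),np.array(p['K'])[0,0])
for l,z in {'knife':125,'knife_stand':0}.items():
    print(l,[(round(d['conf'],2),np.round(d['uv']).tolist(),at(p,d['uv'],z)[:2].tolist()) for d in r.pinpoint(p,l)],[(round(d['conf'],2),np.round(d['bbox']).tolist()) for d in r.search_frame(p,l)])
E
python3 b.py
```

```text
time: 2.95
tool_pos: [440.1, -202.7, 340.2]
tcp_rot: [179.9, -0.3, -33.7]
ft_force: [0.8, 0.2, -0.3]
finger_gap: 85.3
[ 484. -137.  461.] 424.4270127755284
knife [(0.6, [472.0, 283.0], [512.5, -329.8])] [(0.59, [446.0, 256.0, 511.0, 323.0])]
knife_stand [(0.69, [434.0, 242.0], [509.6, -330.8])] [(0.6, [402.0, 213.0, 505.0, 306.0])]
```

View pics/w1.png

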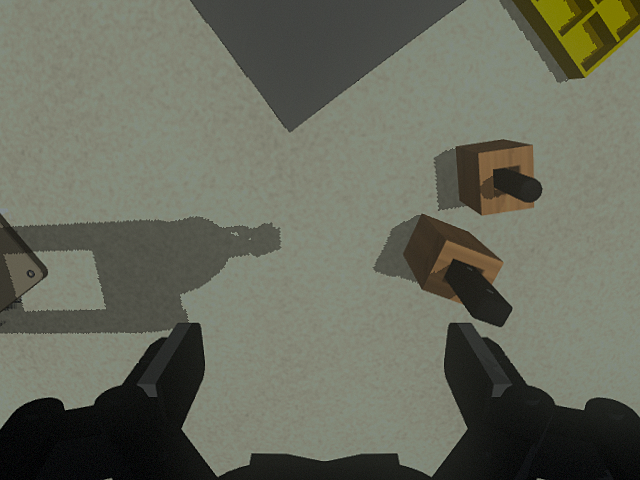

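w1: the knife is at (472,283) and leans right in the view because of parallax. Its stand is at (455,255) and the driver stand at (497,180). Going directly above for the orientation.

```bash
python3 -c "
from h import *
to([512,-329,290],-33)"
```

```text
shift [0.1313 0.0668 0.05  ] turn -0.75
```

```bash
python3 -m jog '[[0.131,0.067,0.05,0,100],[0.131,0.067,0.05,0,100],[0.131,0.067,0.05,0,100],[0.131,0.067,0.05,0,100],[0.131,0.067,0.05,0,100]]'
cat > b.py <<'E'
from h import *
p=snap('wrist')
for l,z in {'knife':125,'knife_stand':0}.items():
    print(l,[(round(d['conf'],2),np.round(d['uv']).tolist(),at(p,d['uv'],z)[:2].tolist()) for d in r.pinpoint(p,l)],[(round(d['conf'],2),np.round(d['bbox']).tolist()) for d in r.search_frame(p,l)])
im=p['image'][:,:,::-1].copy()
c=proj(p,[512,-329,175])[0].astype(int); print(c)
a=np.clip(c-110,0,None); cr=im[a[1]:a[1]+220,a[0]:a[0]+220]; print('crop origin',a)
cv2.imwrite('pics/w2.png',cv2.resize(cr,None,fx=2.7,fy=2.7,interpolation=cv2.INTER_CUBIC))
E
python3 b.py
```

```text
time: 3.7
tool_pos: [511.6, -328.0, 288.3]
tcp_rot: [180.0, -0.0, -33.7]
ft_force: [0.4, 0.8, 0.5]
finger_gap: 85.6
knife [(0.78, [326.0, 232.0], [511.3, -332.1])] [(0.69, [300.0, 202.0, 352.0, 275.0])]
knife_stand [(0.59, [326.0, 196.0], [511.7, -332.2])] [(0.59, [278.0, 162.0, 374.0, 265.0])]
[324 250]
crop origin [214 140]
```

View pics/w2.png

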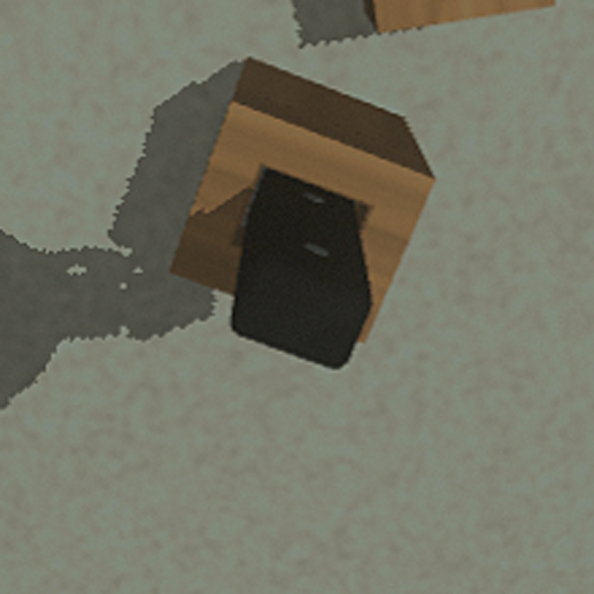

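w2: the knife handle's top face has its near edge from (235,330) to (340,368) and its right corner at (370,300) in the crop. The stand's top edge runs from (235,102) to (434,180), so the width axis is about 20-21° from tool x.

```bash
cat > c.py <<'E'
from h import *
p=snap('wrist')
f=lambda u,v,z: at(p,[214+u/2.7,140+v/2.7],z)
A,B,C=f(235,330,175),f(340,368,175),f(370,300,175)
S=[f(235,102,100),f(434,180,100),f(170,270,100)]
ang=lambda v: np.degrees(np.arctan2(v[1],v[0]))
print(A,B,C,np.linalg.norm(B-A),np.linalg.norm(C-B),ang(B-A),ang(C-B),'centre',(A+C)/2)
print(S,np.linalg.norm(S[1]-S[0]),np.linalg.norm(S[2]-S[0]),ang(S[1]-S[0]),ang(S[2]-S[0]))
to([511.5,-331,290],-54)
E
python3 c.py
```

```text
[ 496.8 -328.8  175. ] [ 511.1 -349.4  175. ] [ 525.4 -339.6  175. ] 25.07688178382629 17.335801106380917 -55.232594578296364 34.423413455031216 centre [ 511.1 -334.2  175. ]
[array([ 516. , -295.2,  100. ]), array([ 549.8, -344.2,  100. ]), array([ 473.1, -324.5,  100. ])] 59.52680068674947 51.950938393834605 -55.402246765104366 -145.66756143515286
shift [0.0013 0.0027 0.0022] turn 20.32
```

```bash
python3 -m jog '[[0.0024,0.005,0,8,100],[0.0024,0.005,0.02,16,100],[0.0024,0.005,0.05,21.7,100],[0.0024,0.005,0.08,21.7,100],[0.0024,0.005,0.11,21.7,100],[0.0024,0.005,0.14,21.7,100],[0.0024,0.005,0.1455,21.7,100],[0.0024,0.005,0.1455,21.7,100]]' 20
python3 -m jog '[[0,0,0,0,60],[0,0,0,0,40],[0,0,0,0,20],[0,0,0,0,20],[0,0,0,0,20],[0,0,0,0,20]]' 60
```

```text
time: 4.8
tool_pos: [511.5, -333.5, 146.6]
tcp_rot: [-179.9, -0.3, -55.4]
ft_force: [-0.4, 0.4, 0.6]
finger_gap: 85.4
time: 5.4
tool_pos: [511.7, -333.5, 147.4]
tcp_rot: [-179.9, -0.3, -55.4]
ft_force: [-1.9, 2.2, 6.2]
finger_gap: 27.4
```

```bash
python3 -m jog '[[0,0,-0.01,0,10],[0,0,-0.03,0,10],[0,0,-0.05,0,10],[0,0,-0.08,0,10],[0,0,-0.11,0,10],[0,0,-0.14,0,10],[0,0,-0.14,0,10]]' 60
python3 - <<'E'
from h import *
to([610,-52,285],-88)
p=snap('top')
for l,z in {'mat':0,'knife':265}.items():
    print(l,[(round(d['conf'],2),np.round(d['uv']).tolist(),at(p,d['uv'],z)[:2].tolist()) for d in r.pinpoint(p,l)])
g=cv2.cvtColor(p['image'],cv2.COLOR_RGB2HSV)
m=((g[...,2]<95)&(g[...,1]<60)).astype(np.uint8); m[:,:315]=0;m[:,420:]=0;m[:180]=0;m[320:]=0
m=cv2.morphologyEx(m,cv2.MORPH_OPEN,np.ones((5,5)))
n,lb,st,ce=cv2.connectedComponentsWithStats(m); k=1+st[1:,4].argmax(); c=cv2.findContours((lb==k).astype(np.uint8),0,2)[0][0]
P=np.array([at(p,q[0].astype(float),3)[:2] for q in c],np.float32); print(cv2.minAreaRect(P), P.min(0),P.max(0))
E
```

```text
time: 6.1
tool_pos: [512.8, -334.4, 293.9]
tcp_rot: [-179.7, -0.9, -55.4]
ft_force: [1.1, -0.4, -0.8]
finger_gap: 27.4
shift [-0.1772 -0.2405  0.0073] turn 32.64
mat [(0.9, [367.0, 244.0], [564.8, -49.4]), (0.47, [239.0, 222.0], [591.9, 243.0])]
knife [(0.76, [558.0, 254.0], [515.2, -334.9])]
((554.5551147460938, -48.05384826660156), (239.83775329589844, 169.89703369140625), 2.6110732555389404) [ 432.2 -136.7] [677.1  40.5]
```

```bash
python3 -m jog '[[-0.02,-0.035,0,4,10],[-0.05,-0.08,0,10,10],[-0.075,-0.12,0,16,10],[-0.1,-0.16,0,22,10],[-0.125,-0.2,0,28,10],[-0.15,-0.24,0,32,10],[-0.166,-0.27,0,32,10],[-0.166,-0.27,0,32,10]]' 60
python3 - <<'E'
from h import *
to([640,-44,175],-87.4)
p=snap('scene','s2.png')
for l in ('knife','knife_tip'): print(l,[(round(d['conf'],2),np.round(d['uv']).tolist()) for d in r.pinpoint(p,l)])
s=r.sense(); t=s['tool_pos']; print(t,s['tcp_rot'],'expect knife,tip',proj(p,[[t[0],t[1],t[2]-3-19],[t[0],t[1],t[2]-3-139]]))
E
```

```text
time: 7.05
tool_pos: [638.8, -38.1, 283.5]
tcp_rot: [-180.0, -0.1, -87.1]
ft_force: [-0.2, -1.4, -0.0]
finger_gap: 27.3
shift [ 0.0058 -0.0008  0.1085] turn 0.33
knife [(0.59, [264.0, 194.0]), (0.58, [276.0, 276.0])]
knife_tip [(0.72, [265.0, 252.0]), (0.39, [159.0, 241.0])]
[637.7766264  -43.00311367 284.37413406] [-179.93677701   -0.21751729  -87.32402877] expect knife,tip [[259.2 192.8]
 [262.9 249.5]]
```

```bash
python3 -m jog '[[0,0,0.03,0,10],[0,0,0.07,0,10],[0,0,0.1,0,10],[0,0,0.125,0,10],[0,0,0.132,0,10],[0,0,0.134,0,10],[0,0,0.134,0,10]]' 60
python3 -m jog '[[0,0,0.003,0,10],[0,0,0.005,0,10],[0,0,0.005,0,10]]' 60
```

```text
time: 7.9
tool_pos: [638.4, -44.3, 151.6]
tcp_rot: [-179.9, -0.2, -87.4]
ft_force: [-0.4, 0.4, -0.3]
finger_gap: 27.7
time: 8.2
tool_pos: [638.8, -44.4, 147.2]
tcp_rot: [-179.8, -0.2, -87.4]
ft_force: [-0.0, -0.2, -2.4]
finger_gap: 27.4
```

```bash
python3 -m jog '[[0,0,0.002,0,10],[0,0,0.0035,0,10],[0,0,0.0035,0,10]]' 25
```

```text
time: 8.5
tool_pos: [639.4, -44.3, 145.3]
tcp_rot: [-179.7, -0.3, -87.4]
ft_force: [-2.0, 0.3, 6.2]
finger_gap: 26.8
```

```bash
python3 -m jog '[[0,0.004,0.0005,0,10],[0,0.008,0.0005,0,10],[0,0.012,0.001,0,10],[0,0.018,0.0015,0,10],[0,0.024,0.0025,0,10],[0,0.03,0.0035,0,10],[0,0.036,0.005,0,10]]' 20
python3 -c "
from h import *
p=snap('scene','s3.png'); c=proj(p,[620,-44,80])[0].astype(int); cv2.imwrite('pics/s3.png',cv2.resize(p['image'][c[1]-90:c[1]+90,c[0]-100:c[0]+100,::-1],None,fx=3,fy=3)); print(c)
to([600,-44,145])"
```

```text
time: 9.2
tool_pos: [605.8, -45.7, 143.6]
tcp_rot: [-179.3, -0.3, -87.4]
ft_force: [0.7, 3.5, 18.0]
finger_gap: 27.1
[266 268]
shift [-0.0019  0.0049 -0.0016] turn 0
```

View pics/s3.png

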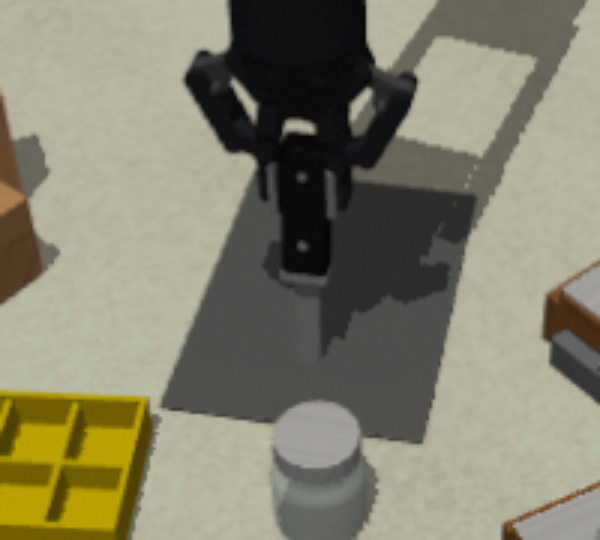

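s3 (crop): the knife is tilting in the grip. The handle is between the pads and the blade tip is on the mat near crop (312,360), which is about (270,298) in the full picture.

```bash
python3 -c "
from h import *
p=snap('scene')
for l in ('knife','knife_tip'): print(l,[(round(d['conf'],2),np.round(d['uv'],1).tolist(),at(p,d['uv'],4)) for d in r.pinpoint(p,l)])
print(at(p,[270,298],4)); s=r.sense(); print(s['tool_pos'],s['ft_force'])"
```

```text
knife [(0.85, [268.6, 246.7], array([476.9, -83.9,   4. ]))]
knife_tip [(0.6, [265.5, 297.7], array([624.6, -48.8,   4. ])), (0.6, [160.3, 253.7], array([ 551.2, -305.8,    4. ]))]
[623.4 -40.    4. ]
[605.36608002 -45.66521156 143.48515272] [ 0.75486918  2.59681073 15.79089591]
```

```bash
python3 -m jog '[[0,0.007,0.002,0,10],[0,0.014,0.005,0,10],[0,0.021,0.008,0,10],[0,0.029,0.012,0,10],[0,0.037,0.016,0,10],[0,0.045,0.02,0,10],[0,0.045,0.02,0,10]]' 20
cat > d.py <<'E'
from h import *
p=snap('scene')
for l in ('knife','knife_tip'): print(l,[(round(d['conf'],2),np.round(d['uv'],1).tolist(),at(p,d['uv'],4 if l!='knife' else 13)) for d in r.pinpoint(p,l)])
s=r.sense(); print(s['tool_pos'],s['ft_force'])
E
python3 d.py
```

```text
time: 10.1
tool_pos: [562.0, -48.1, 128.3]
tcp_rot: [-179.0, -0.3, -87.3]
ft_force: [-12.7, 2.4, 33.5]
finger_gap: 27.6
knife [(0.7, [271.5, 236.8], array([453.1, -83.5,  13. ]))]
knife_tip [(0.95, [269.1, 295.4], array([617.1, -43.6,   4. ]))]
[562.18173707 -48.07434799 128.34780905] [-13.70832343   1.7648022   35.09458447]
```

```bash
python3 -m jog '[[0,0.006,0.004,0,10],[0,0.012,0.008,0,10],[0,0.02,0.013,0,10],[0,0.027,0.0185,0,10],[0,0.034,0.025,0,10],[0,0.041,0.031,0,10],[0,0.047,0.038,0,10],[0,0.052,0.044,0,10]]' 20
python3 d.py
```

```text
time: 11.05
tool_pos: [510.0, -51.0, 83.9]
tcp_rot: [-179.1, -0.4, -87.3]
ft_force: [-5.2, -0.5, 8.7]
finger_gap: 27.3
knife [(0.64, [282.1, 235.8], array([444.5, -61.5,  13. ]))]
knife_tip [(0.8, [271.0, 295.0], array([615.2, -40.2,   4. ])), (0.55, [158.6, 243.0], array([ 519.2, -325. ,    4. ])), (0.43, [281.1, 235.5], array([433.6, -66.9,   4. ]))]
[509.4907596  -50.85468463  83.15803994] [-3.16089544  0.13529351  4.33488907]
```

```bash
python3 -m jog '[[0,0.005,0.008,0,10],[0,0.01,0.016,0,10],[0,0.014,0.024,0,10],[0,0.017,0.032,0,10],[0,0.02,0.039,0,10],[0,0.022,0.046,0,10],[0,0.0225,0.05,0,10],[0,0.0225,0.05,0,10]]' 20
python3 d.py
python3 -m jog '[[0,0.001,0.003,0,10],[0,0.001,0.006,0,10],[0,0.001,0.006,0,10]]' 20
```

```text
time: 12.0
tool_pos: [486.8, -52.1, 31.8]
tcp_rot: [-179.3, -0.3, -87.4]
ft_force: [-2.3, -0.7, 2.7]
finger_gap: 27.4
knife []
knife_tip [(0.88, [268.4, 297.0], array([621.5, -43.7,   4. ]))]
[487.37038057 -52.04812065  32.54762398] [-0.77111445 -0.37396176 -1.08470807]
time: 12.45
tool_pos: [486.5, -52.1, 26.4]
tcp_rot: [-179.2, -0.3, -87.4]
ft_force: [-2.8, -0.3, 3.5]
finger_gap: 27.5
```

```bash
python3 -m jog '[[0,0,0,0,38],[0,0,0,0,45],[0,0,0,0,60],[0,0,0,0,60],[0,0,0,0,60],[0,0,0,0,60]]' 20
python3 -m jog '[[0,0,-0.03,0,60],[0,0,-0.07,0,70],[0,0,-0.11,0,80],[0,0.02,-0.15,0,80],[0,0.03,-0.15,0,80],[0,0.03,-0.15,0,80]]' 20
cat > e.py <<'E'
from h import *
import sys
p=snap('wrist',sys.argv[1])
for l,z in {'knife':13,'knife_tip':13}.items():
    print(l,[(round(d['conf'],2),np.round(d['uv']).tolist(),at(p,d['uv'],z)[:2].tolist()) for d in r.pinpoint(p,l)],[(round(d['conf'],2),np.round(d['bbox']).tolist()) for d in r.search_frame(p,l)])
E
python3 e.py w4.png; python3 d.py
```

```text
time: 13.05
tool_pos: [486.5, -52.1, 26.3]
tcp_rot: [-179.2, -0.3, -87.4]
ft_force: [-0.3, -0.8, -0.3]
finger_gap: 51.2
time: 13.65
tool_pos: [454.5, -53.0, 177.1]
tcp_rot: [-179.1, -0.4, -87.4]
ft_force: [-0.6, 0.8, -0.6]
finger_gap: 68.5
knife [(0.88, [324.0, 163.0], [501.4, -52.4])] [(0.63, [304.0, 0.0, 344.0, 241.0])]
knife_tip [] [(0.57, [300.0, 2.0, 350.0, 242.0])]
knife [(0.85, [279.7, 250.9], array([494.6, -53.8,  13. ])), (0.54, [267.8, 290.4], array([612.8, -47. ,  13. ]))]
knife_tip [(0.93, [265.4, 293.0], array([612.5, -52.4,   4. ]))]
[454.21039398 -52.64399335 174.93248559] [ 0.39450897 -0.26400869  0.31678887]
```

View pics/w4.png

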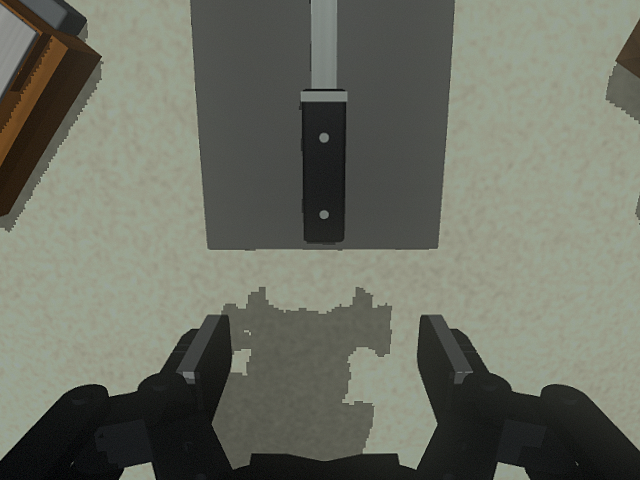

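w4: the knife is flat on the mat, with the handle from (324,90) to (324,242), the blade pointing up in the view and the handle end just inside the mat's near edge (row 248). Next is the regrasp near the front of the handle.

```bash
python3 - <<'E'
from h import *
p=snap('wrist')
F,B=at(p,[324.3,90],23),at(p,[324,242],23); u=(F-B)/np.linalg.norm(F-B)
print(F,B,np.linalg.norm(F-B),np.degrees(np.arctan2(u[1],u[0])))
O=B+50*u; g=O+26*u; print('origin',O,'grasp',g,'mat edge',at(p,[324,248],3))
to([g[0],g[1],26.5],np.degrees(np.arctan2(u[1],u[0]))-90)
p=snap('top')
for l,z in {'clock':0,'cover_edge':50,'cover_hinge':50}.items():
    print(l,[(round(d['conf'],2),np.round(d['uv'],1).tolist(),at(p,d['uv'],z)[:2].tolist()) for d in r.pinpoint(p,l)])
E
```

```text
[546.5 -49.6  23. ] [449.1 -53.8  23. ] 97.4905123588957 2.4691302604106387
origin [499.05357889 -51.64594424  23.        ] grasp [525.02943991 -50.52583524  23.        ] mat edge [438.5 -54.4   3. ]
shift [ 0.0004 -0.069   0.1495] turn 0.18
clock [(0.71, [255.5, 242.2], [549.0, 199.4]), (0.65, [276.3, 158.5], [751.8, 175.1])]
cover_edge [(0.6, [282.7, 166.6], [712.9, 151.1])]
cover_hinge [(0.79, [265.3, 141.4], [769.5, 196.3]), (0.72, [236.5, 223.4], [576.0, 235.7])]
```

```bash
python3 -m jog '[[0,-0.03,0.02,0,80],[0,-0.069,0.06,0,80],[0,-0.069,0.1,0,70],[0,-0.069,0.13,0,60],[0,-0.069,0.145,0,60],[0,-0.069,0.1495,0,60],[0,-0.069,0.1495,0,60]]' 20
python3 -m jog '[[0,0,0,0,45],[0,0,0,0,30],[0,0,0,0,10],[0,0,0,0,10],[0,0,0,0,10],[0,0,0,0,10]]' 120
python3 -c "
from h import *
p=snap('top')
for l,z in {'clock':50,'cover_edge':50,'cover_hinge':50}.items():
    print(l,[(round(d['conf'],2),np.round(d['uv'],1).tolist(),at(p,d['uv'],z)[:2].tolist()) for d in r.pinpoint(p,l)])"
```

```text
time: 15.0
tool_pos: [525.7, -50.4, 27.7]
tcp_rot: [-179.2, -0.3, -87.4]
ft_force: [0.4, 0.3, 1.0]
finger_gap: 51.3
time: 15.6
tool_pos: [527.6, -50.8, 30.6]
tcp_rot: [-179.0, -0.4, -87.4]
ft_force: [-2.8, 0.2, 8.4]
finger_gap: 25.1
clock [(0.73, [278.3, 158.1], [732.1, 162.9]), (0.57, [256.7, 245.3], [532.2, 187.0])]
cover_edge [(0.91, [283.6, 168.4], [708.9, 148.7]), (0.89, [272.8, 255.1], [514.1, 150.8])]
cover_hinge [(0.79, [266.2, 140.9], [770.9, 194.4]), (0.76, [235.6, 224.2], [574.1, 237.4]), (0.42, [367.2, 273.1], [492.7, -48.8])]
```

```bash
python3 -m jog '[[0,0,0,0,50],[0,0,0,0,60],[0,-0.001,0.003,0,60],[0,-0.001,0.0065,0,60],[0,-0.001,0.0065,0,60]]' 20
python3 -m jog '[[0,0,0,0,40],[0,0,0,0,10],[0,0,0,0,10],[0,0,0,0,10],[0,0,0,0,10]]' 120
```

```text
time: 16.3
tool_pos: [528.1, -50.7, 23.2]
tcp_rot: [-179.1, -0.4, -87.4]
ft_force: [-1.1, 0.3, -0.6]
finger_gap: 51.4
time: 16.8
tool_pos: [529.7, -50.2, 25.3]
tcp_rot: [-178.9, -0.3, -87.4]
ft_force: [-3.5, 3.2, 15.2]
finger_gap: 25.7
```

```bash
python3 -m jog '[[0,0,-0.01,0,10],[0,0,-0.03,0,10],[0,0,-0.06,0,10],[0,0,-0.09,0,10],[0,0,-0.12,0,10],[0,0,-0.12,0,10],[0,0,-0.12,0,10]]' 120
python3 - <<'E'
from h import *
p=snap('wrist','w5.png')
T=tool(); Ti=np.linalg.inv(T); print(T[:3,3],r.sense()['tcp_rot'],r.sense()['ft_force'])
for l in ('knife','knife_tip'):
    for d in r.pinpoint(p,l): print(l,d['conf'],d['uv'],(Ti@np.append(at(p,d['uv'],T[2,3]-12.3),1))[:3].round(1))
p2=snap('scene')
for l in ('knife','knife_tip'):
    for d in r.pinpoint(p2,l): print(l,d['conf'],np.round(d['uv'],1))
t=T[:3,3]; y=T[:3,1]
for o in (-30,-90): pass
print(proj(p2,[t+[0,0,-12.3]-y*-30,t+[0,0,-12.3]-y*90]))
to([440,25,150],-35)
E
```

```text
time: 17.5
tool_pos: [527.9, -49.8, 146.0]
tcp_rot: [-178.8, -0.4, -87.4]
ft_force: [-1.1, -0.8, -1.6]
finger_gap: 25.9
[526.97016127 -49.60568568 144.6450181 ] [-178.94939443   -0.32238168  -87.35712397] [ 0.07470933 -0.04136874 -0.89471632]
knife 0.66 [323.3, 407.7] [ 0.2 28.6 11.8]
knife_tip 0.9 [322.6, 76.5] [  0.2 -90.2  14. ]
knife 0.95 [279.1 206.7]
[[279.2 207. ]
 [265.1 245.2]]
shift [-0.0784  0.0829 -0.008 ] turn -52.35
```

View pics/w5.png

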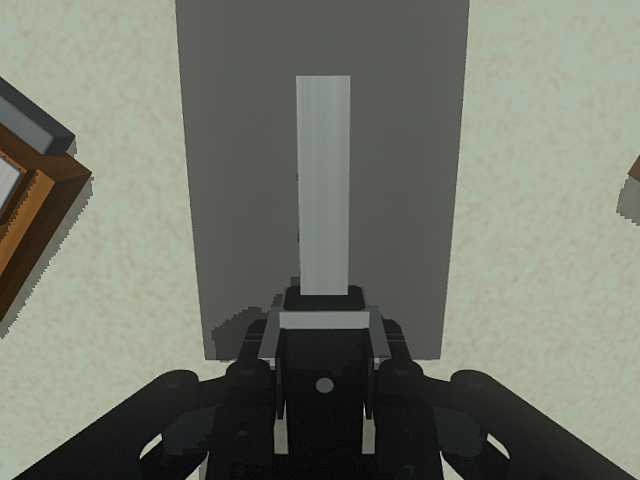

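w5: the knife is gripped straight and level, with the tip at (323,76) and the handle front with its bolster at (323,310) between the pads. Now turning to the clock.

```bash
python3 -m jog '[[-0.015,0.012,-0.005,-8,10],[-0.03,0.024,-0.005,-16,10],[-0.045,0.036,-0.005,-24,10],[-0.06,0.048,-0.005,-32,10],[-0.075,0.06,-0.005,-40,10],[-0.09,0.072,-0.005,-48,10],[-0.099,0.079,-0.005,-52.4,10],[-0.099,0.079,-0.005,-52.4,10]]' 120
python3 - <<'E'
from h import *
p=snap('wrist','w6.png'); s=r.sense(); print(s['tool_pos'],s['tcp_rot'],s['ft_force'])
for l,z in {'clock':0,'cover_edge':50,'cover_hinge':50}.items():
    print(l,[(round(d['conf'],2),np.round(d['uv'],1).tolist(),at(p,d['uv'],z)[:2].tolist()) for d in r.pinpoint(p,l)],[(round(d['conf'],2),np.round(d['bbox']).tolist()) for d in r.search_frame(p,l)])
E
```

```text
time: 18.6
tool_pos: [441.9, 46.6, 146.3]
tcp_rot: [-179.7, -0.9, -34.8]
ft_force: [0.1, -1.1, -1.2]
finger_gap: 25.5
[442.61790044  46.02619968 146.56353472] [-179.67365384   -0.91667096  -34.99714853] [-0.19912501  0.83379724 -0.39074025]
clock [] [(0.69, [180.0, 0.0, 480.0, 50.0])]
cover_edge [] [(0.69, [394.0, 0.0, 469.0, 8.0])]
cover_hinge [] [(0.64, [388.0, 2.0, 474.0, 6.0])]
```

View pics/w6.png

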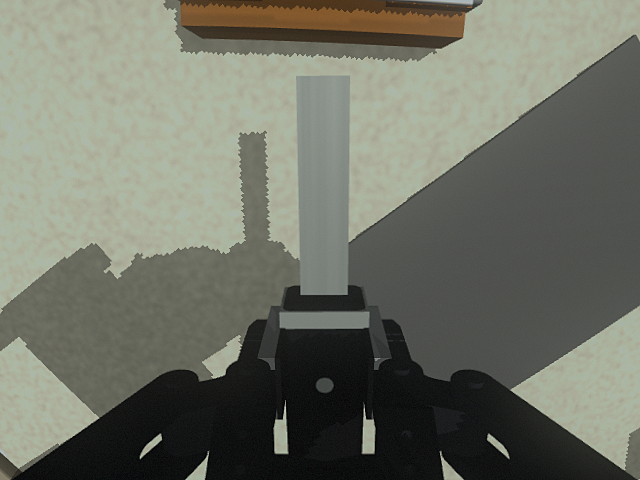

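w6: the near face of the case lies across the top of the view (columns 182-466, rows 10-48), and the blade points at it. I need to see the whole clock, so I'm going up and forward for one look.

```bash
python3 -m jog '[[0,-0.02,-0.02,0,10],[0,-0.05,-0.05,0,10],[0,-0.08,-0.08,0,10],[0,-0.1,-0.1,0,10],[0,-0.1,-0.1,0,10],[0,-0.1,-0.1,0,10]]' 120
python3 - <<'E'
from h import *
p=snap('wrist','w7.png'); s=r.sense(); print(s['tool_pos'],s['tcp_rot'],s['ft_force'])
for l,z in {'clock':0,'cover_edge':50,'cover_hinge':50}.items():
    print(l,[(round(d['conf'],2),np.round(d['uv'],1).tolist(),at(p,d['uv'],z)[:2].tolist()) for d in r.pinpoint(p,l)],[(round(d['conf'],2),np.round(d['bbox']).tolist()) for d in r.search_frame(p,l)])
E
```

```text
time: 19.55
tool_pos: [499.2, 127.5, 247.3]
tcp_rot: [-179.7, -0.9, -35.0]
ft_force: [-1.3, -0.0, -1.5]
finger_gap: 25.6
[498.43435734 127.08064215 246.29318222] [-179.74861612   -0.86821316  -35.0678123 ] [-0.31258268 -0.05831383 -1.93757426]
clock [(0.43, [473.6, 312.4], [560.1, -49.0])] [(0.86, [458.0, 2.0, 622.0, 62.0]), (0.66, [214.0, 0.0, 433.0, 194.0])]
cover_edge [(0.72, [545.1, 31.0], [709.8, 145.9]), (0.69, [468.5, 314.4], [553.4, -15.3])] [(0.75, [488.0, 3.0, 622.0, 50.0]), (0.72, [224.0, 4.0, 426.0, 182.0])]
cover_hinge [(0.96, [327.3, 24.0], [583.0, 235.8])] [(0.87, [488.0, 0.0, 619.0, 44.0]), (0.76, [224.0, 12.0, 427.0, 183.0]), (0.52, [590.0, 141.0, 640.0, 211.0])]
```

View pics/w7.png

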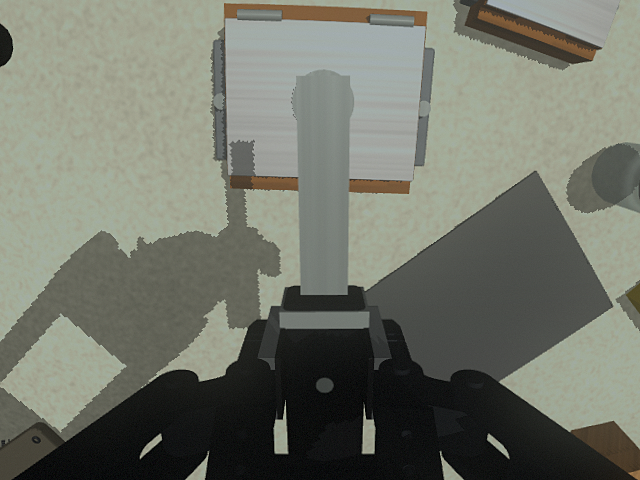

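w7: the cover's corners are at about (230,176), (413,181), (426,24) and (224,18). The clock is nearly square to the blade, with a slight 1.6° turn and the centre a little left of the blade's line.

```bash
cat > f.py <<'E'
from h import *
p=snap('wrist')
c=[at(p,q,54) for q in ([230,176],[413,181],[426,24],[224,18])]
E=(c[0]+c[1])/2; H=(c[2]+c[3])/2; u=(H-E)/np.linalg.norm(H-E); v=(c[0]-c[1]); v/=np.linalg.norm(v)
a=np.degrees(np.arctan2(u[1],u[0])); a2=np.degrees(np.arctan2(v[1],v[0]))-90
print(c,'E',E,'H',H,np.linalg.norm(H-E),np.linalg.norm(c[0]-c[1]),'yaw',a,a2)
s=r.sense(); T=tool(); print(s['tool_pos'],s['tcp_rot'], 'blade dir',-T[:3,1])
C=H-53*u   # approx
print('TCP vs clock: x',(T[:3,3]-C)@u,'y',(T[:3,3]-C)@np.array([-u[1],u[0],0]))
E
python3 f.py
```

```text
[array([463.1, 191.3,  54. ]), array([572.2, 109.6,  54. ]), array([637.5, 196.6,  54. ]), array([526.8, 278.7,  54. ])] E [517.65 150.45  54.  ] H [582.15 237.65  54.  ] 108.46238979480391 136.30003668378086 yaw 53.51044861345458 53.17213886863337
[498.65976722 127.20723582 247.0099518 ] [-179.69164819   -0.90507734  -35.08367284] blade dir [0.5746942  0.81835055 0.00538106]
TCP vs clock: x -85.44180530037858 y 1.4455702925571725
```

```bash
python3 -m jog '[[0,0.03,0.02,1.6,10],[0,0.06,0.06,1.6,10],[0,0.08,0.1,1.6,10],[0,0.08,0.14,1.6,10],[0,0.08,0.165,1.6,10],[0,0.08,0.175,1.6,10],[0,0.08,0.175,1.6,10]]' 120
cat > g.py <<'E'
from h import *
import sys
C=np.array([549.2,193.0,0]); a=np.radians(53.4); u=np.array([np.cos(a),np.sin(a),0]); v=np.array([-u[1],u[0],0])
s=r.sense(); T=tool(); b=-T[:3,1]; k=T[:3,3]+T[:3,2]*12.3; tilt=b[2]-.019
tip=k+90*b; tip[2]-=90*.019
print('TCP',s['tool_pos'].round(1),'rot',s['tcp_rot'].round(2),'F',s['ft_force'].round(1),'tau',s['wrist_torque'].round(2))
print('tip clock x,y,z',((tip-C)@u).round(1),((tip-C)@v).round(1),tip[2].round(1),'blade tilt',np.degrees(tilt).round(2),'yaw err',np.degrees(np.arctan2(b@v,b@u)).round(2))
if len(sys.argv)>1:
    X=[float(q) for q in sys.argv[1:4]]
    to(T[:3,3]+(X[0]-(tip-C)@u)*u+(X[1]-(tip-C)@v)*v+np.array([0,0,X[2]-tip[2]]),s['tcp_rot'][2]-np.degrees(np.arctan2(b@v,b@u)))
E
python3 g.py -75 0 45.7
```

```text
time: 20.65
tool_pos: [454.4, 60.8, 70.4]
tcp_rot: [-179.8, -0.8, -36.7]
ft_force: [1.1, 0.8, -1.0]
finger_gap: 25.3
TCP [454.4  60.8  70.4] rot [-179.77   -0.77  -36.69] F [ 1.1  0.8 -1. ] tau [0.09 0.07 0.01]
tip clock x,y,z -72.6 -3.0 56.8 blade tilt -0.86 yaw err -0.09
shift [-0.0031  0.0024  0.011 ] turn -0.09
```

```bash
python3 -m jog '[[-0.003,0.003,0.006,0,10],[-0.003,0.003,0.011,0,10],[-0.003,0.003,0.011,0,10],[-0.003,0.003,0.011,0,10]]' 120
python3 g.py -30 0 45.7
python3 - <<'E'
from h import *
p=snap('scene')
for l in ('knife','knife_tip','cover_edge'): print(l,[(round(d['conf'],2),np.round(d['uv'],1)) for d in r.pinpoint(p,l)])
C=np.array([549.2,193.0,0]); a=np.radians(53.4); u=np.array([np.cos(a),np.sin(a),0])
print(proj(p,[C-75*u+[0,0,45],C-53*u+[0,0,50],C-65*u+[0,0,41]]))
c=proj(p,[C-70*u])[0].astype(int)
cv2.imwrite('pics/s8.png',cv2.resize(p['image'][c[1]-70:c[1]+70,c[0]-90:c[0]+90,::-1],None,fx=4,fy=4,interpolation=cv2.INTER_CUBIC)); print(c)
E
```

```text
time: 21.05
tool_pos: [450.8, 60.2, 60.0]
tcp_rot: [-179.7, -0.8, -36.7]
ft_force: [0.0, 0.2, -0.8]
finger_gap: 25.5
TCP [450.8  60.2  60. ] rot [-179.73   -0.82  -36.68] F [ 0.   0.2 -0.8] tau [ 0.   -0.03  0.  ]
tip clock x,y,z -75.2 -0.5 46.4 blade tilt -0.82 yaw err -0.08
shift [-0.0005 -0.0452  0.0009] turn -0.08
knife [(0.83, array([329.1, 227.6]))]
knife_tip [(0.91, array([366.5, 251.6])), (0.48, array([325.7, 224.2]))]
cover_edge [(0.94, array([372.2, 257.7])), (0.73, array([360.9, 341.5]))]
[[367.  255.8]
 [375.2 259.5]
 [370.4 259.8]]
[366 273]
```

View pics/s8.png

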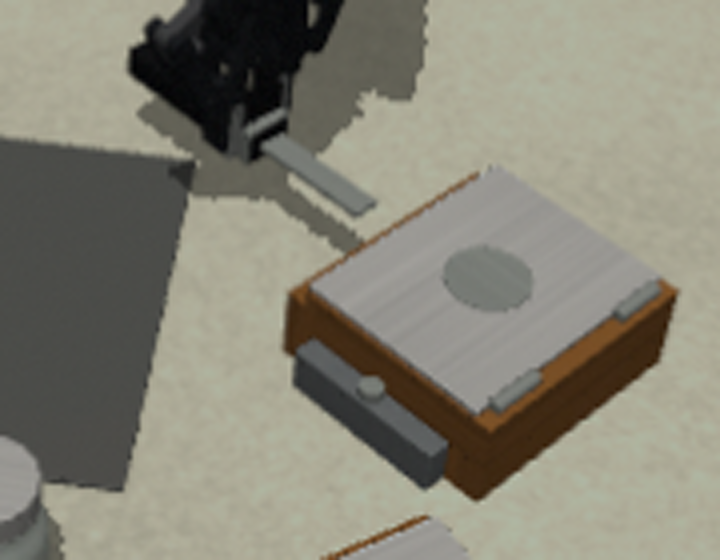

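s8: the blade tip is at crop (365,207), which is full-picture (367,255), just short of the case wall and in line with the slot side. It sits where my model puts it relative to the cover edge. Inserting.

```bash
python3 -m jog '[[0,-0.005,0.0005,0,10],[0,-0.01,0.0007,0,10],[0,-0.015,0.0007,0,10],[0,-0.019,0.0007,0,10],[0,-0.019,0.0007,0,10]]' 120
python3 g.py -50 0 45.7
```

```text
time: 21.75
tool_pos: [462.4, 75.9, 59.2]
tcp_rot: [-179.7, -0.8, -36.7]
ft_force: [0.7, -0.0, -0.5]
finger_gap: 25.3
TCP [462.4  75.9  59.2] rot [-179.73   -0.81  -36.65] F [ 0.7 -0.  -0.5] tau [ 0.01  0.01 -0.03]
tip clock x,y,z -55.6 -0.4 45.7 blade tilt -0.82 yaw err -0.05
shift [-0.0004 -0.0056 -0.    ] turn -0.05
```

```bash
python3 -m jog '[[0,-0.004,0,0,10],[0,-0.008,0,0,10],[0,-0.012,0,0,10],[0,-0.012,0,0,10]]' 120
python3 g.py -30 0 45.7
```

```text
time: 22.15
tool_pos: [470.0, 86.0, 59.4]
tcp_rot: [-179.7, -0.8, -36.6]
ft_force: [0.0, -0.3, -0.9]
finger_gap: 25.6
TCP [470.   86.   59.4] rot [-179.71   -0.82  -36.64] F [ 0.  -0.3 -0.9] tau [0.01 0.03 0.04]
tip clock x,y,z -43.1 -0.4 45.8 blade tilt -0.8 yaw err -0.04
shift [-0.0004 -0.0131  0.0002] turn -0.04
```

```bash
python3 -m jog '[[0,-0.005,0,0,10],[0,-0.01,0,0,10],[0,-0.015,0,0,10],[0,-0.015,0,0,10]]' 120
python3 -m jog '[[0,0,-0.002,0,10],[0,0,-0.004,0,10],[0,0,-0.007,0,10],[0,-0.0005,-0.011,0,10],[0,-0.001,-0.015,0,10],[0,-0.001,-0.015,0,10]]' 120
python3 g.py -23 0 78
python3 -c "
from h import *
p=snap('scene')
print([(l,[(round(d['conf'],2),np.round(d['uv'],1)) for d in r.pinpoint(p,l)]) for l in ('knife','cover_edge')])"
```

```text
time: 22.55
tool_pos: [479.4, 98.5, 59.6]
tcp_rot: [-179.7, -0.8, -36.6]
ft_force: [0.1, 0.5, -1.0]
finger_gap: 25.5
time: 23.15
tool_pos: [479.9, 99.3, 75.2]
tcp_rot: [-179.7, -0.9, -36.6]
ft_force: [-0.4, -0.1, -2.4]
finger_gap: 25.5
TCP [479.9  99.3  75.2] rot [-179.69   -0.85  -36.61] F [-0.4 -0.1 -2.4] tau [-0.13  0.15  0.01]
tip clock x,y,z -26.5 -0.5 61.7 blade tilt -0.78 yaw err -0.0
shift [-0.0002 -0.0035 -0.0163] turn -0.0
[('knife', [(0.92, array([344.2, 230.2]))]), ('cover_edge', [(0.96, array([357.5, 339.3])), (0.65, array([377.2, 252.4]))])]
```

```bash
python3 -m jog '[[0,-0.0015,-0.008,0,10],[0,-0.0035,-0.0155,0,10],[0,-0.0065,-0.022,0,10],[0,-0.0096,-0.0285,0,10],[0,-0.0135,-0.0345,0,10],[0,-0.018,-0.04,0,10],[0,-0.0228,-0.0455,0,10],[0,-0.0228,-0.0455,0,10]]' 120
python3 g.py 55 0 131.5
python3 -c "
from h import *
p=snap('scene')
print([(l,[(round(d['conf'],2),np.round(d['uv'],1)) for d in r.pinpoint(p,l)]) for l in ('knife','cover_edge')])
c=np.array([380,240]); cv2.imwrite('pics/s9.png',cv2.resize(p['image'][c[1]-90:c[1]+90,c[0]-100:c[0]+100,::-1],None,fx=3.5,fy=3.2,interpolation=cv2.INTER_CUBIC))"
```

```text
time: 24.1
tool_pos: [494.1, 118.7, 121.8]
tcp_rot: [-179.5, -0.9, -36.6]
ft_force: [-1.2, -0.0, -0.5]
finger_gap: 25.1
TCP [494.1 118.7 121.8] rot [-179.55   -0.93  -36.6 ] F [-1.2 -0.  -0.5] tau [ 0.01  0.02 -0.02]
tip clock x,y,z -2.4 -0.3 108.5 blade tilt -0.64 yaw err 0.01
shift [ 0.0001 -0.0576 -0.0226] turn 0.01
[('knife', [(0.75, array([354.2, 220.2]))]), ('cover_edge', [(0.73, array([389. , 237.8])), (0.63, array([358.6, 337.2]))])]
```

View pics/s9.png

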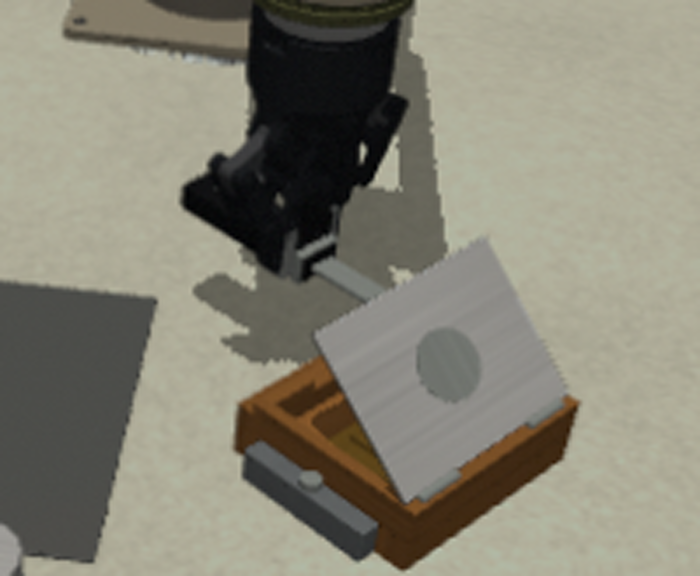

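s9: the cover is up about 45° on the blade, the movement is clear and nothing else is touched. Finishing the arc to upright.

```bash
python3 -m jog '[[0,-0.005,-0.0045,0,10],[0,-0.0098,-0.008,0,10],[0,-0.016,-0.012,0,10],[0,-0.0223,-0.0152,0,10],[0,-0.029,-0.018,0,10],[0,-0.036,-0.0202,0,10],[0,-0.042,-0.0215,0,10],[0,-0.0475,-0.0225,0,10]]' 120
python3 -m jog '[[0,-0.003,-0.0005,0,10],[0,-0.006,-0.001,0,10],[0,-0.0085,-0.001,0,10],[0,-0.0085,-0.001,0,10],[0,-0.0085,-0.001,0,10]]' 120
python3 g.py 55 0 131.5
cat > k.py <<'E'
from h import *
C=np.array([549.2,193.0,0]); a=np.radians(53.4); u=np.array([np.cos(a),np.sin(a),0]); H=C+55*u+[0,0,50]
for n in ('scene','top'):
    p=snap(n)
    print(n,[(l,[(round(d['conf'],2),np.round(d['uv'],1)) for d in r.pinpoint(p,l)]) for l in ('cover_edge','cover_hinge')])
    print({f:proj(p,H+108*(-u*np.cos(np.radians(f))+np.array([0,0,1])*np.sin(np.radians(f))))[0].tolist() for f in (80,85,90,95)},proj(p,H))
    q=proj(p,H+[0,0,50])[0].astype(int)
    im=cv2.resize(p['image'][max(q[1]-75,0):q[1]+75,q[0]-60:q[0]+60,::-1],(480,600),interpolation=cv2.INTER_CUBIC); cv2.imwrite(f'pics/k_{n}.png',im); print('crop at',q-[60,75])
cv2.imwrite('pics/k.png',cv2.resize(np.hstack([cv2.imread('pics/k_scene.png'),cv2.imread('pics/k_top.png')]),(800,500)))
E
python3 k.py
```

```text
time: 25.05
tool_pos: [521.7, 156.9, 143.7]
tcp_rot: [-179.6, -0.9, -36.6]
ft_force: [-1.3, -2.0, 0.1]
finger_gap: 25.2
time: 25.55
tool_pos: [526.7, 163.9, 144.7]
tcp_rot: [-179.6, -0.9, -36.6]
ft_force: [0.0, -0.3, 0.2]
finger_gap: 25.6
TCP [526.7 163.9 144.7] rot [-179.58   -0.88  -36.59] F [ 0.  -0.3  0.2] tau [0.02 0.   0.02]
tip clock x,y,z 53.4 0.6 131.3 blade tilt -0.67 yaw err 0.02
shift [ 0.0006 -0.0016 -0.0002] turn 0.02
scene [('cover_edge', [(0.74, array([424.9, 244.3])), (0.55, array([359.3, 339.2]))]), ('cover_hinge', [(0.84, array([415.5, 286.7])), (0.8, array([387.8, 375.7]))])]
{80: [418.4, 241.1], 85: [422.7, 243.2], 90: [427.0, 245.7], 95: [431.2, 248.6]} [[417.2 288.9]]
crop at [361 194]
top [('cover_edge', [(0.77, array([285.4, 167.1]))]), ('cover_hinge', [(0.88, array([268.2, 139.5]))])]
{80: [232.2, 212.2], 85: [228.5, 208.8], 90: [224.9, 205.6], 95: [221.5, 202.6]} [[236.2 220.7]]
crop at [171 139]
```

View pics/k.png

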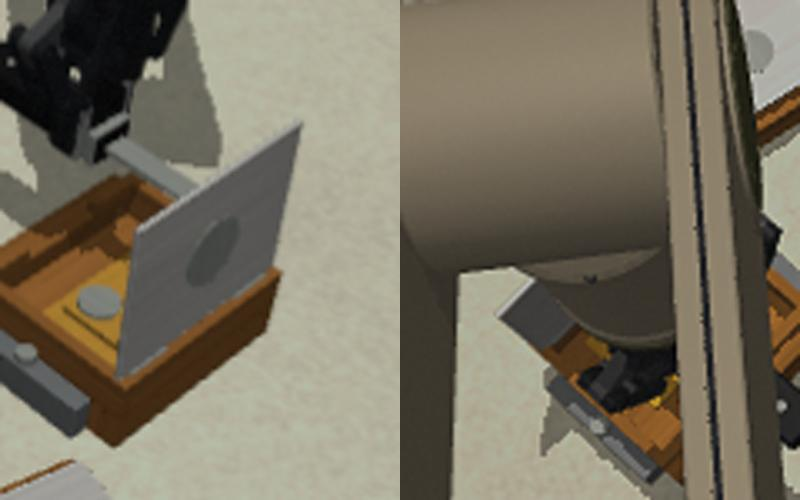

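k: the cover is essentially upright against the blade (scene view), at about 89-90°. I'll nudge it 2.5 mm more, then back the knife straight out.

```bash
python3 -m jog '[[0,-0.0015,0,0,10],[0,-0.0028,0,0,10],[0,-0.0028,0,0,10],[0,-0.0028,0,0,10]]' 120
python3 g.py
python3 -m jog '[[0,0.01,0,0,10],[0,0.03,0,0,10],[0,0.06,0,0,10],[0,0.1,-0.01,0,10],[0,0.14,-0.02,0,10],[0,0.18,-0.03,0,10],[0,0.18,-0.03,0,10],[0,0.18,-0.03,0,10]]' 120
python3 k.py; python3 -c "
from h import *
to([500,-51,180],-87.5)"
```

```text
time: 26.25
tool_pos: [528.5, 166.0, 144.8]
tcp_rot: [-179.6, -0.9, -36.6]
ft_force: [-0.3, -0.4, -0.2]
finger_gap: 25.7
TCP [528.5 166.  144.8] rot [-179.59   -0.9   -36.6 ] F [-0.3 -0.4 -0.2] tau [-0.04  0.08 -0.03]
tip clock x,y,z 56.1 0.4 131.4 blade tilt -0.68 yaw err 0.01
time: 27.05
tool_pos: [420.6, 20.9, 174.0]
tcp_rot: [-179.5, -1.0, -36.7]
ft_force: [0.6, 0.6, -0.8]
finger_gap: 25.4
scene [('cover_edge', [(0.92, array([426.4, 243.7])), (0.69, array([359.5, 340.4]))]), ('cover_hinge', [(0.77, array([416.4, 285.6])), (0.66, array([391.9, 379.5]))])]
{80: [418.4, 241.1], 85: [422.7, 243.2], 90: [427.0, 245.7], 95: [431.2, 248.6]} [[417.2 288.9]]
crop at [361 194]
top [('cover_edge', [(0.95, array([284.3, 166. ])), (0.64, array([479.1, 240.9])), (0.55, array([228.2, 204.4]))]), ('cover_hinge', [(0.86, array([265.9, 140.8])), (0.75, array([236.2, 222.8])), (0.39, array([251.7, 233.4]))])]
{80: [232.2, 212.2], 85: [228.5, 208.8], 90: [224.9, 205.6], 95: [221.5, 202.6]} [[236.2 220.7]]
crop at [171 139]
shift [ 0.1074  0.0116 -0.0055] turn 50.97
```

```bash
python3 -m jog '[[0.02,-0.004,0,7,10],[0.045,-0.008,0,15,10],[0.07,-0.013,0,23,10],[0.095,-0.018,0,31,10],[0.12,-0.023,0,39,10],[0.14,-0.027,0,47,10],[0.1575,-0.03,0,51,10],[0.1575,-0.03,0,51,10]]' 120
python3 -m jog '[[0,0,0.02,0,10],[0,0,0.05,0,10],[0,0,0.08,0,10],[0,0,0.105,0,10],[0,0,0.12,0,10],[0,0,0.125,0,10],[0,0,0.125,0,10]]' 120
python3 -c "
from h import *
to([565,-47.5,27.5],-87.4); print(r.sense()['tcp_rot'])"
```

```text
time: 28.15
tool_pos: [566.4, -47.7, 174.8]
tcp_rot: [-179.1, -0.2, -87.6]
ft_force: [-0.7, -0.5, -0.2]
finger_gap: 25.4
time: 28.85
tool_pos: [568.0, -47.7, 49.6]
tcp_rot: [-179.2, -0.2, -87.5]
ft_force: [0.1, 0.2, -0.3]
finger_gap: 25.6
shift [-0.0004  0.0033  0.022 ] turn -0.13
[-179.18761261   -0.22165723  -87.52771754]
```

```bash
python3 -m jog '[[0,0.003,0.008,0,10],[0,0.003,0.015,0,10],[0,0.003,0.02,0,10],[0,0.003,0.022,0,10],[0,0.003,0.0235,0,10],[0,0.003,0.0235,0,10]]' 120
```

```text
time: 29.45
tool_pos: [565.3, -48.0, 25.9]
tcp_rot: [-179.2, -0.2, -87.5]
ft_force: [-0.7, -0.2, -1.0]
finger_gap: 25.7
```

```bash
python3 -m jog '[[0,0,0.001,0,10],[0,0,0.001,0,10]]' 40
python3 -m jog '[[0,0,0,0,36],[0,0,0,0,45],[0,0,0,0,60],[0,0,0,0,60],[0,0,0,0,60]]' 20
python3 -m jog '[[0,0,-0.03,0,60],[0,0,-0.07,0,70],[0,0,-0.12,0,80],[0,0.05,-0.16,0,80],[0,0.08,-0.17,0,80],[0,0.08,-0.17,0,80]]' 20
cat >> e.py <<'E'
# handle/blade outline on the mat in the wrist picture: dark handle
im=p['image'].astype(int); print('time',r.sense()['time'])
for n in ('scene','top'):
    q=snap(n)
    for l,z in {'knife':13,'knife_tip':13,'cover_edge':158,'cover_hinge':50}.items():
        print(n,l,[(round(d['conf'],2),np.round(d['uv'],1).tolist(),at(q,d['uv'],z)[:2].tolist()) for d in r.pinpoint(q,l)])
E
python3 e.py w9.png
```

```text
time: 29.65
tool_pos: [565.7, -48.0, 25.3]
tcp_rot: [-179.2, -0.2, -87.5]
ft_force: [-0.2, 0.6, 0.4]
finger_gap: 25.5
time: 30.15
tool_pos: [565.7, -48.0, 25.3]
tcp_rot: [-179.2, -0.2, -87.5]
ft_force: [0.8, -0.1, 0.8]
finger_gap: 51.4
time: 30.75
tool_pos: [481.5, -51.1, 197.7]
tcp_rot: [-178.9, -0.3, -87.5]
ft_force: [0.3, 0.2, 0.0]
finger_gap: 68.1
knife [(0.69, [324.0, 149.0], [537.0, -49.6]), (0.29, [7.0, 121.0], [550.8, 182.6])] [(0.56, [300.0, 0.0, 346.0, 222.0])]
knife_tip [] [(0.84, [302.0, 4.0, 342.0, 222.0]), (0.24, [0.0, 0.0, 115.0, 258.0])]
time 31.0
scene knife [(0.76, [279.0, 263.3], [532.6, -45.4])]
scene knife_tip [(0.76, [261.7, 305.7], [654.0, -47.4])]
scene cover_edge [(0.64, [279.3, 263.3], [681.7, -1.4]), (0.61, [425.0, 241.9], [572.4, 233.4]), (0.59, [358.5, 337.5], [806.0, 146.9])]
scene cover_hinge [(0.84, [387.9, 376.1], [786.3, 200.2]), (0.76, [416.0, 287.6], [578.9, 234.8])]
top knife [(0.45, [352.1, 173.8], [723.4, -3.4])]
top knife_tip []
top cover_edge [(0.93, [283.3, 166.2], [670.6, 135.1]), (0.64, [226.1, 207.2], [579.1, 234.5])]
top cover_hinge [(0.7, [266.9, 139.7], [773.9, 193.2]), (0.63, [239.2, 224.4], [574.3, 229.7])]
```

```bash
python3 - <<'E'
from h import *
p=snap('wrist'); g=cv2.cvtColor(p['image'],cv2.COLOR_RGB2GRAY)
m=(g<55).astype(np.uint8); m[:, :280]=0; m[:,370:]=0; m[250:]=0
n,lb,st,ce=cv2.connectedComponentsWithStats(m); k=1+st[1:,4].argmax(); x,y,w,h,_=st[k]; print(st[k])
q=[at(p,[x,y+h*.9],23),at(p,[x+w,y+h*.9],23),at(p,[x+w/2,y],23),at(p,[x+w/2,y+h],23)]
print('width',np.linalg.norm(q[0]-q[1]),'length',np.linalg.norm(q[2]-q[3]),q)
b,c=snap('top'),cv2.imread('pics/top0.png')
d=cv2.absdiff(b['image'][:,:,::-1],c).max(2)
for nm,X in {'jar':(735,-10),'tray':(757,-176),'loupe':(345,403),'driver':(588,-285)}.items():
    u,v=proj(b,[*X,20])[0].astype(int); print(nm,'diff',np.percentile(d[v-15:v+15,u-15:u+15],95))
E
```

```text
[ 301   90   45  137 5403]
width 31.826561234289823 length 93.08173827341214 [array([493.4, -35. ,  23. ]), array([494.7, -66.8,  23. ]), array([577. , -47.4,  23. ]), array([484. , -51.3,  23. ])]
jar diff 86.04999999999995
tray diff 84.0
loupe diff 17.0
driver diff 122.0
```

```bash
python3 - <<'E'
from h import *
p=snap('scene'); c=cv2.imread('pics/scene0.png')
d=cv2.absdiff(p['image'][:,:,::-1],c).max(2)
for l,(u,v) in {'jar':(268,346),'parts_tray':(179,340),'driver':(157,255),'loupe':(489,240)}.items():
    print(l,(u,v),[(round(e['conf'],2),np.round(e['uv']).tolist()) for e in r.pinpoint(p,l)],'diff',np.percentile(d[v-25:v+15,u-20:u+20],[50,95]))
E
```

```text
jar (268, 346) [(0.57, [272.0, 345.0]), (0.22, [160.0, 268.0]), (0.21, [277.0, 276.0])] diff [ 8. 10.]
parts_tray (179, 340) [(0.97, [179.0, 339.0])] diff [ 9. 11.]
driver (157, 255) [(0.63, [426.0, 243.0]), (0.54, [159.0, 255.0])] diff [ 6. 10.]
loupe (489, 240) [(0.84, [490.0, 243.0])] diff [10. 11.]
```

The bystanders are unmoved: the scene picture differs from the first only by a slight, even shift in brightness. The top-view differences are most likely the arm in the picture. Handing in.

```bash
python3 -c "
from bench import r
print(r.sense()['time'], r.hand_in())"
```

```text
the job is handed in; nothing more can be done
31.85 None
```

The job is done and handed in at 31.9 s of the 72 s allowed; `hand_in()` gives no verdict.

**What I did:**
- Drew the knife straight up out of its stand.
- Tipped it over in a light grip with its tip on the mat, released it about 1 cm above the mat so that it dropped flat, and let go.
- Took it up level and slid the blade into the larger clock's slot with no measurable force.
- Levered the cover up along its arc with the blade tip to upright, backed the knife out, and laid it on the mat again, this time lowered almost to the surface before opening the jaws.

**Last checks:**
- **Cover:** it stands open. The network's points for the raised edge and the hinge put it within a few degrees of 90°.
- **Knife:** it lies wholly on the mat. The visible handle measured 32 x 93 mm from above, nominally 28 x 100, so it rests on its wide face.
- **Bystanders:** the jar, tray, screwdriver and loupe were unchanged in the scene camera.
- **Forces:** the highest wrist force I read was about 37 N, while tipping the knife.

**Checks that failed or disagreed:**
- The top-camera before-and-after comparison showed large differences round the jar, tray and screwdriver. I put this down to the arm and its shadow, because the scene camera contradicted it, but I did not confirm it.
- The top camera did not find the knife at the end, so its final position rests on the scene and wrist cameras.
- The 12-picture limit was used up before the end, so the final cover and knife states were checked by numbers only, not by eye.

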